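# Close and lock the snack puzzle board

### The job

Close the birch puzzle board: slide the loose grey cover plate across the raised deck, without lifting it off the board, until its hole drops over the steel post and the plate lies flat in the sunken bay. Then turn the dial's knob clockwise until its tongue points straight at the post, over the plate, to lock it in, and let go. Leave the other things on the shelf where they are.

Things in the scene. Friction and masses are not known exactly. Their poses are not given: they have to be found in the camera images.
- board: fixed birch board, 160 mm (its x) by 420 mm (its y); origin on the shelf under the middle of the deck's inner edge. Raised deck: y -175 to 0 mm, top 26 mm above the shelf, no rims. Sunken bay: y 0 to 160 mm, floor at 12 mm, open sides, a post and four dark wells in it. Dial block: y 160 to 245 mm, top 24 mm. The plate is slid in the board's +y, over the step at y = 0
- post_top (a point): centre of the top of the fixed steel post, at board x 0, y 71 mm, 25 mm above the shelf (1 mm below the deck). The post is 26 mm thick, 13 mm high, its top tapered to 20 mm. A square plate is carried by the deck edge and the post until its hole arrives: its front drops, then its back as it passes the deck edge. Seated, its back edge is about 6 mm past the deck edge
- bay_floor (a point): point on the bay floor in the middle of the post's foot, 12 mm above the shelf, axes as the board's
- plate: loose grey laminate cover plate, 110 mm (its x) by 130 mm (its y) by 12 mm thick, 0.13 to 0.27 kg, with one round through hole 34 mm across in its middle; origin at the centre of its underside (the centre of the hole). It starts flat on the deck, its sides up to about 0.25 rad off the board's and up to 20 mm off the board's centre line. A half turn leaves it alike
- dial (a joint): angle of the white plastic dial on the dial block, rad: at 0 its tongue points along the board's +x (out of the way), it grows clockwise seen from above, and at 1.571, its stop, the tongue points along the board's -y, at the post, over the seated plate. It starts between 0 and 0.3, stays where it is left, and turns against light friction (about 0.04 N m)
- knob_grip (a point): on the dial's axis (board x 0, y 181 mm), 60 mm above the shelf, in the middle of the height of the knob's bar: 64 mm long, 14 mm thick, standing on a 44 mm disc, from 42 to 74 mm above the shelf. Its bar and this frame's x axis lie along the tongue
- tongue_tip (a point): outer end of the dial's tongue, 87 mm from the dial's axis; the tongue is 24 mm wide, its underside 28 mm and its top 36 mm above the shelf, so it passes 4 mm over a seated plate and is stopped by one that is not down
- mirror: loose round steel mirror, 130 mm across, 140 mm tall, on a birch foot 60 by 110 mm; origin under the foot; not to be moved
- bead_bar: loose orange acrylic bead bar, 164 mm long (its y), 50 mm tall; origin under its middle; not to be moved
- block_long: loose birch block 40 by 90 by 30 mm high; origin under its middle; not to be moved
- block_arch: loose birch arch 30 by 80 by 45 mm high; origin under its middle; not to be moved
- block_round: loose birch disc 60 mm across, 30 mm high; origin under its middle; not to be moved
- canister: loose empty glass canister with shut hinged lid, 95 mm across, 143 mm tall; origin under its middle; not to be moved
- tumbler: loose steel tumbler 72 mm across, 100 mm tall; origin under its middle; not to be moved
There are look-alikes about, which are no part of the job. There is more than one size of the plate; the one meant has the size given above.

How it is judged:
On the way, in this order (a step that is already met when the one before it is completed fails the run):
1. the plate lies flat in the bay with its hole over the post (horizontal distance between plate and post_top below 0.006 m and z of plate in the frame of bay_floor below 0.003 m and angle between plate's own z axis and vertical below 0.03 rad), for 0.2 s.
2. the dial's tongue is turned over the plate (value of joint dial above 1.3 rad), for 0.2 s.
At the end, for the whole second after the job is handed in: the plate lies at rest flat on the bay floor (tilt under 0.03 rad, underside within 3 mm of the floor) with its hole's centre within 6 mm of the post's axis, and the dial stands above 1.3 rad (tongue over the plate; stop at 1.571) (all of step 1 and value of joint dial above 1.3 rad and linear speed of plate below 0.02 m/s); the robot touches nothing.
It fails at once if the plate is lifted off the board or knocked off it (its underside's centre more than 60 mm above, or less than 6 mm above, the shelf, or it tilts more than 0.6 rad) (height (world z) of plate above 0.06 m or height (world z) of plate below 0.006 m or angle between plate's own z axis and vertical above 0.6 rad).
It fails at once if another thing on the shelf is moved more than 25 mm (distance of any of mirror, bead_bar, block_long, block_arch, block_round, canister, tumbler from where it was at the start of the episode above 0.025 m).
It also fails if it takes over 72 s, if anything falls off the work surface, if the arm or the gripper's body presses on something with over 40 N, if the wrist force passes 120 N, or if a joint passes its speed limit or range.

### The arm

A 7-joint arm with a two-finger parallel gripper is mounted at the origin on the work surface. World frame = base frame: x ahead of the robot, y to its left, z up, the work surface at z = 0. Lengths are in m, angles in rad, forces in N, time in s.
With the tool pointing down it reaches from about 0.35 to 0.9 m from the base axis. Payload 8.1 kg.
Tool frame: the origin (TCP) lies at the very end of the fingers, on their centre line; the grasp point (between the pads) lies 19 mm behind it (ctrl.tcp_to_grasp is the distance from the TCP to the grasp point, in m); z points along the fingers, y is the line along which they close (so a half turn about z gives the same grasp; the last joint's range is limited). The gripper opens to 92 mm and grips with 3 to 60 N. Pads are 19 mm wide; open, the fingers measure 130 mm over their backs; the gripper's body (75 mm by 190 mm) begins 47 mm behind the grasp point.
Start: joints at [-1.235, 0.434, 0.025, 1.573, -0.012, 1.134, -0.075], TCP at [0.266, 0.566, 0.227] pointing down, gripper open.
Joint ranges: [-2.62, 2.62], [-0.44, 2.09], [-1.27, 1.32], [0.08, 2.57], [-1.32, 4.46], [0.12, 2], [-2.74, 2.74]. Speed limits (rad/s): [2.22, 2.22, 3.01, 3.01, 3.14, 3.14, 3.14].

### API

Orientations are given as [roll, pitch, yaw] about the fixed x, y, z axes, in that order (R = Rz(yaw) Ry(pitch) Rx(roll)).
In Python, from cell import ctrl gives the robot as it stands.
- The arm moves only by the tool servo_tool, never from a script. Its argument "commands" is a list of rows, each an object with "gripper": the gripper's target within -1 to 1 (fully open at 1, half-way at 0, shut at -1); "travel": the shift along the world's x, y, z in mm, a list of three; "angular": the turn, a rotation vector about the world's x, y, z in rad, a list of three. In form: [{"gripper": gripper, "travel": [tx, ty, tz], "angular": [rx, ry, rz]}, ...]. A call has 1 to 12 rows; each row shifts and turns the commanded pose from where the row before left it; what a row does not reach is not made up. A row lasts 1/8 s, in which the tool goes at most 62.5 mm and 10.7 degrees, less where a joint would pass 70% of its speed; a pose out of reach is approached as far as the arm can. A call with a gripper value outside its range is refused whole. The fingers move at their own pace and stop on an object; "force" is the grip in N (left out, the last holds). Time passes only in rows, so rows that do not move let the fingers close. It gives the time, the measured TCP pose, the force, the opening and the grip force at its end, in the units of the state.
- ctrl.observe(): the state, without advancing time (a new reading comes with each control period).
- ctrl.read_camera(name): name is "scene" or "top" or "wrist"; returns a dict with "color" (480x640x3 uint8, red, green, blue), "range_z" (480x640 float32, m along the optical axis (not along the pixel's ray), 0 where there is no reading), "K" (3x3 intrinsics, pixels), "R" (3x3) and "t" (3): a world point X has camera coordinates R X + t. Camera axes: x right, y down, z forward; pixel columns grow to the right and rows downward; lengths in m; the calibration is good to about 2 mm. A picture is of the moment at which its call begins.
- ctrl.sign_off(): hands the job in; it is judged then, once.
The state is a dict: "t": time; "joints": joint angles; "dq": joint speeds; "joint_torque": joint torques, N m; "position": TCP position; "tool_rot": TCP orientation; "contact_force": force on the tool from outside, world axes, zero at the start; "moment": the same for the moment, N m; "finger_gap": finger opening in m; "grip_force": force on a finger pad.
Only numpy, scipy, OpenCV 4.12 (cv2) and the standard library are available. Lean on these libraries where they do the work, as an engineer would, in place of code of your own. Each camera call takes 0.05 s, during which the arm holds its last target. There are 200 camera calls.

## Working session

There is one attempt and no reset: what is moved stays moved. The work goes in short steps, Python scripts to look and compute and a tool call to move; the robot and the scene stay as the last step left them, time stands still between calls to the robot, and variables do not carry over. Pictures are saved under pics/ and viewed, at most 10 in all, crops included, and the job is handed in when it is done.

Besides the shell and the picture viewer there is one more tool, called after "Call:" by a JSON object that holds its "name" and its "arguments", one argument or row to a line. servo_tool: Moves the arm, as the interface text tells. Its arguments: {"type":"object","properties":{"commands":{"type":"array","items":{"type":"object","properties":{"gripper":{"type":"number"},"travel":{"type":"array","items":{"type":"number"}},"angular":{"type":"array","items":{"type":"number"}}}}},"force":{"type":"number"}},"required":["commands"]}

```bash
mkdir -p pics; ls
python3 - <<'E'
from cell import ctrl
import numpy as np,cv2
for n in("scene","top"):
    d=ctrl.read_camera(n); np.savez(f'{n}0.npz',**d)
    cv2.imwrite(f'pics/{n}0.png',d['color'][:,:,::-1]); print(n,d['K'].tolist(),d['R'].round(3).tolist(),d['t'])
print({k:np.round(v,3) for k,v in ctrl.observe().items()})
E
```

```text
pics
scene [[451.95004463176207, 0.0, 312.5412563187841], [0.0, 451.95004463176207, 243.50684680906056], [0.0, 0.0, 1.0]] [[-0.839, 0.544, -0.023], [0.336, 0.484, -0.808], [-0.428, -0.685, -0.589]] [ 0.46109442 -0.14030354  1.54430614]
top [[475.43084736032426, 0.0, 319.2271555254561], [0.0, 475.43084736032426, 232.7193450315663], [0.0, 0.0, 1.0]] [[-0.017, -1.0, 0.004], [-0.994, 0.016, -0.111], [0.111, -0.006, -0.994]] [-0.00183572  0.56651096  1.26333332]
{'t': np.float64(0.1), 'joints': array([-1.235,  0.435,  0.025,  1.574, -0.012,  1.134, -0.075]), 'dq': array([-0.   , -0.002, -0.   , -0.002, -0.002, -0.   ,  0.001]), 'joint_torque': array([ 4.0000e-03, -6.6913e+01,  9.8800e-01, -3.1514e+01, -6.1000e-02,
        3.7000e-02,  0.0000e+00]), 'position': array([0.265, 0.565, 0.226]), 'tool_rot': array([-3.14 ,  0.   ,  2.703]), 'contact_force': array([ 0.112, -0.42 , -0.568]), 'moment': array([-0.022,  0.009, -0.012]), 'grip_force': np.float64(0.0), 'finger_gap': np.float64(0.092)}
```

View pics/top0.png

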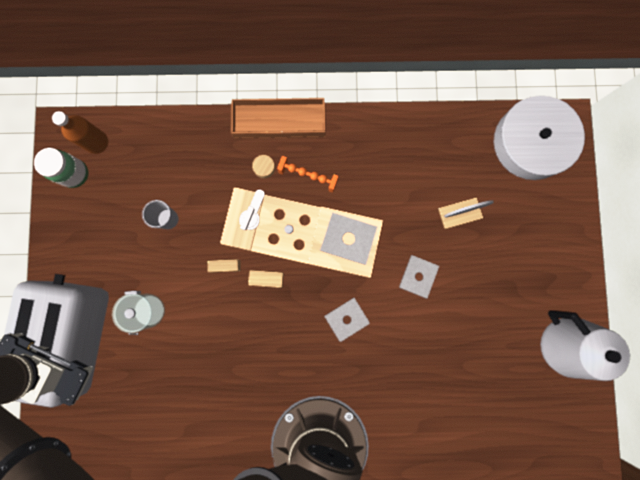

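View pics/scene0.png

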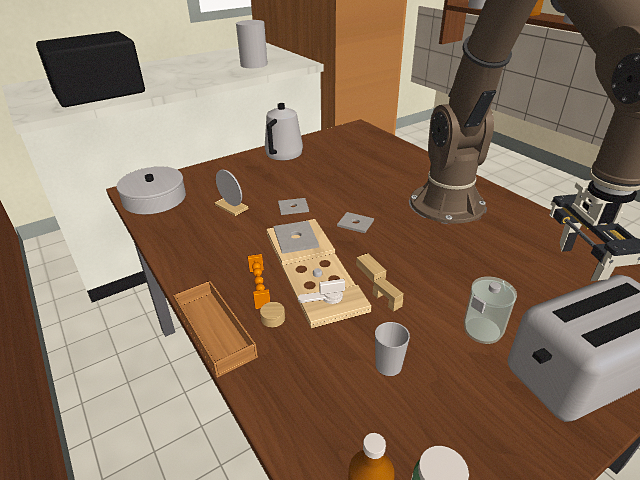

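Top view: three grey plates with holes, at (349,238) on the deck, and at (347,320) and (419,276) on the bare table. The deck one fits, because it is larger and lies on the board. I'll check its size and a crop.

```bash
cat > h.py <<'E'
import numpy as np,cv2
def ray(d,uv,z):
    """pixels -> world points on the plane at height z"""
    uv=np.atleast_2d(np.asarray(uv,float)); c=-d['R'].T@d['t']
    r=np.c_[(uv-d['K'][:2,2])/d['K'][0,0],np.ones(len(uv))]@d['R']
    return c+r*((z-c[2])/r[:,2])[:,None]
def cloud(d):
    v,u=np.mgrid[:480,:640]; z=d['range_z']
    p=np.stack([(u-d['K'][0,2])/d['K'][0,0]*z,(v-d['K'][1,2])/d['K'][1,1]*z,z],-1)
    return (p-d['t'])@d['R']
def proj(d,X):
    p=np.atleast_2d(X)@d['R'].T+d['t']; q=p@d['K'].T; return q[:,:2]/q[:,2:]
E
python3 - <<'E'
from h import *
d=dict(np.load('top0.npz')); P=cloud(d); hsv=cv2.cvtColor(d['color'],cv2.COLOR_RGB2HSV)
cv2.imwrite('pics/crop0.png',cv2.resize(d['color'][170:350,210:450,::-1],None,fx=3.3,fy=3.3,interpolation=cv2.INTER_CUBIC))
m=((hsv[...,1]<50)&(hsv[...,2]>70)&(hsv[...,2]<210)).astype(np.uint8)
m[:,:210]=0;m[:,460:]=0;m[:170]=0;m[350:]=0
for c in cv2.findContours(m,cv2.RETR_EXTERNAL,cv2.CHAIN_APPROX_NONE)[0]:
    if cv2.contourArea(c)<40: continue
    x,y,w,h=cv2.boundingRect(c); z=np.median(P[y:y+h,x:x+w,2][m[y:y+h,x:x+w]>0])
    W=ray(d,c[:,0],z)[:,:2].astype(np.float32); print((x,y,w,h),'z',z.round(4),cv2.minAreaRect(W*1000))
b=((hsv[...,0]<28)&(hsv[...,1]>40)&(hsv[...,2]>150)&(P[...,2]>.005)).astype(np.uint8); b[:180]=0;b[280:]=0;b[:,:215]=0;b[:,390:]=0
n,l,s,_=cv2.connectedComponentsWithStats(b); k=1+np.argmax(s[1:,4]); q=P[l==k]
print(s[k], 'board',cv2.minAreaRect((q[:,:2]*1000).astype(np.float32)), np.percentile(q[:,2],[1,20,50,80,99]))
E
```

```text
(325, 298, 44, 43) z 0.0093 ((330.9939270019531, -81.75662231445312), (81.84400939941406, 95.54054260253906), 30.665693283081055)
(400, 256, 39, 42) z 0.0099 ((444.4626770019531, -282.65155029296875), (82.07269287109375, 95.8370132446289), 67.22036743164062)
(321, 214, 55, 50) z 0.0389 ((548.8997192382812, -89.52083587646484), (126.27277374267578, 107.0072250366211), 71.34237670898438)
[ 221  187  162   90 6163] board ((546.0487060546875, 45.80860900878906), (426.9450988769531, 219.0984649658203), 76.91905975341797) [0.00735204 0.01215209 0.02095067 0.02681885 0.04013169]
```

View pics/crop0.png

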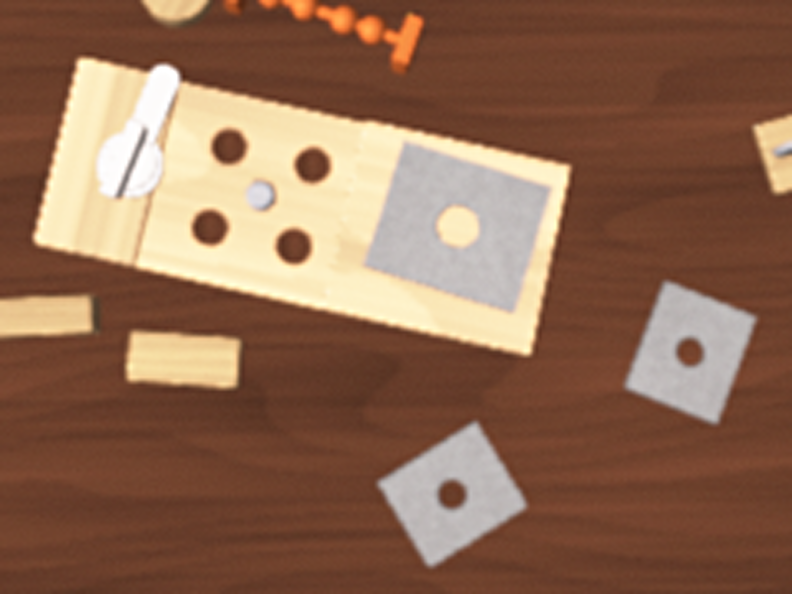

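The crop confirms the deck plate, measured 126×107 mm against 96×82 for the others. It is at crop (458,228), the post is at (260,195), and the board corners are clear. Next is the board frame.

Run:
```python
from h import *
d=dict(np.load('top0.npz'))
f=lambda a:np.array(a,float)/3.3+[210,170]-.35
A=ray(d,f([[570,165],[532,354]]),.026); B=ray(d,f([[78,57],[35,245]]),.024); post=ray(d,f([260,195]),.025)[0]
W=ray(d,f([[229,146],[313,164],[210,228],[294,246]]),.012)
print((A*1e3).round(),(B*1e3).round(),post*1e3, W.mean(0)*1e3)
v=(B.sum(0)-A.sum(0))/2; print('len',np.linalg.norm(v[:2]),'yaw y-axis',np.arctan2(v[1],v[0]), [np.linalg.norm(q[0]-q[1]) for q in (A,B)])
u=v[:2]/np.linalg.norm(v[:2]); x=np.array([u[1],-u[0]])
for n,o in(('post',post[:2]-71*u/1e3),('deck end',A.mean(0)[:2]+.175*u),('dial end',B.mean(0)[:2]-.245*u)): print(n,o*1e3)
pl=ray(d,f([[408,143],[551,185],[516,312],[364,266]]),.038)[:,:2]
c=pl.mean(0); print('plate',c*1e3,[np.linalg.norm(pl[i]-pl[i-1])*1e3 for i in range(4)])
w=pl[0]+pl[3]-pl[1]-pl[2]; print('plate yaw y',np.arctan2(w[1],w[0]))
o=post[:2]-.071*u; print('plate in board',(c-o)@x*1e3,(c-o)@u*1e3, 'hole',(ray(d,f([458,227]),.032)[0,:2]-o)@np.c_[x,u]*1e3)
print('knob',ray(d,f([132,162]),.074)*1e3,'tip',ray(d,f([166,68]),.036)*1e3,'exp knob',(o+.181*u)*1e3)
```

```text
[[ 600. -185.   26.]
 [ 444. -149.   26.]] [[699. 224.  24.]
 [541. 259.  24.]] [579.50455265  72.79884643  25.        ] [580.32634358  72.30630267  12.        ]
len 0.42055796917414334 yaw y-axis 1.3366009635543128 [np.float64(0.16017263628403608), np.float64(0.16153421515422636)]
post [563.028265     3.73704841]
deck end [562.87988004   2.96625973]
dial end [563.00936258   3.50899712]
plate [549.45580264 -91.53267849] [np.float64(108.03128017236378), np.float64(122.67311245833173), np.float64(108.64181926269153), np.float64(129.53891735507324)]
plate yaw y 1.2625359977037893
plate in board 8.906377049098822 -95.81862578397177 hole [  8.61461725 -94.82376555]
knob [[601.83266581 172.06807878  74.        ]] tip [[685.67878229 149.14760634  36.        ]] exp knob [605.03119549 179.79599828]
```

Everything agrees: board length 420.6 mm, width 160 to 161 mm, and three separate origin estimates within 1 mm. O = (563.0, 3.4) and board yaw = -0.234. The plate is at board (+9, -95) and about 0.08 rad clockwise. Plan:
1. Push the +x side with two open fingers to square and centre the plate.
2. Push from the rear.

Call:
{"name": "servo_tool", "arguments": {
  "commands": [
    {"gripper":1,"travel":[28,-52,0],"angular":[0,0,0.02]},
    {"gripper":1,"travel":[28,-52,0],"angular":[0,0,0.02]},
    {"gripper":1,"travel":[28,-52,0],"angular":[0,0,0.02]},
    {"gripper":1,"travel":[28,-52,0],"angular":[0,0,0.02]},
    {"gripper":1,"travel":[28,-52,0],"angular":[0,0,0.02]},
    {"gripper":1,"travel":[28,-52,0],"angular":[0,0,0.02]},
    {"gripper":1,"travel":[28,-52,0],"angular":[0,0,0.02]},
    {"gripper":1,"travel":[28,-52,0],"angular":[0,0,0.02]},
    {"gripper":1,"travel":[28,-52,0],"angular":[0,0,0.02]},
    {"gripper":1,"travel":[28,-52,0],"angular":[0,0,0.02]},
    {"gripper":1,"travel":[28,-52,0],"angular":[0,0,0]},
    {"gripper":1,"travel":[28,-52,0],"angular":[0,0,0]}
  ],
  "force": 10
}}

```text
t: 1.6
position: [0.6021, -0.0598, 0.2265]
tool_rot: [3.141, -0.0, 2.903]
contact_force: [-0.3, 1.1, -0.2]
finger_gap: 0.0922
grip_force: 0.0
```

Call:
{"name": "servo_tool", "arguments": {
  "commands": [
    {"gripper":1,"travel":[28,-51,0],"angular":[0,0,0.004]},
    {"gripper":1,"travel":[0,0,-50],"angular":[0,0,0]},
    {"gripper":1,"travel":[0,0,-50],"angular":[0,0,0]},
    {"gripper":1,"travel":[0,0,0],"angular":[0,0,0]},
    {"gripper":1,"travel":[0,0,0],"angular":[0,0,0]}
  ]
}}

```text
t: 2.22
position: [0.6304, -0.1093, 0.1284]
tool_rot: [3.141, 0.001, 2.907]
contact_force: [0.5, -0.3, 0.3]
finger_gap: 0.0919
grip_force: 0.0
```

Run:
```python
from h import *
from cell import ctrl
d=ctrl.read_camera('wrist'); np.savez('w1.npz',**d); cv2.imwrite('pics/w1.png',d['color'][:,:,::-1])
t=dict(np.load('top0.npz'));O=np.array([.563,.0034]);u=np.array([.2321,.9727]);x=np.array([.9727,-.2321])
for n,px,z in(('mirror',[[440,210],[492,203],[482,222]],.02),('bead',[[280,160],[337,185]],.03)): print(n,((ray(t,px,z)[:,:2]-O)@np.c_[x,u]*1e3).round())
s=ctrl.observe();p=s['position'];print(p,s['tool_rot'],((p[:2]-O)@np.c_[x,u]*1e3).round(1),s['joints'])
```

```text
mirror [[ 142. -326.]
 [ 192. -463.]
 [ 134. -445.]]
bead [[182. 137.]
 [147. -33.]]
[ 0.63096881 -0.10936114  0.12906304] [3.14122068 0.00314535 2.90693961] [ 92.3 -93.9] [-0.08623917  0.55227337  0.26200667  1.66379617 -0.16859841  0.94450948
  1.5733671 ]
```

View pics/w1.png

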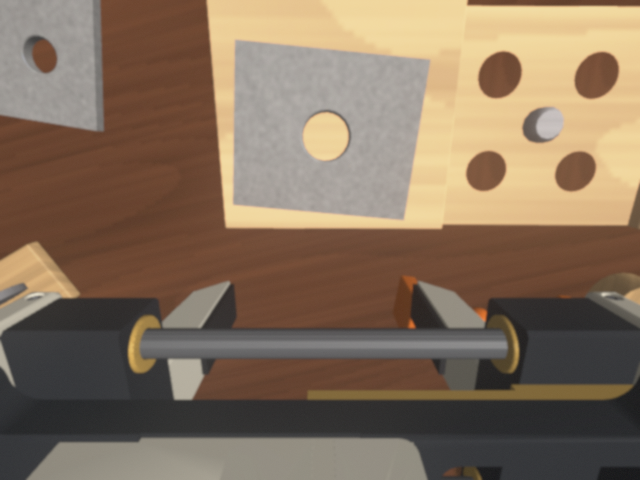

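The wrist view shows the plate at (326,136) with the post at (545,124). The fingers are clear, just outside the board's +x side. I'll descend and do the side push.

Call:
{"name": "servo_tool", "arguments": {
  "commands": [
    {"gripper":1,"travel":[0,0,-40],"angular":[0,0,0]},
    {"gripper":1,"travel":[0,0,-40],"angular":[0,0,0]},
    {"gripper":1,"travel":[0,0,-18],"angular":[0,0,0]},
    {"gripper":1,"travel":[0,0,0],"angular":[0,0,0]},
    {"gripper":1,"travel":[-4.5,1.1,0],"angular":[0,0,0]},
    {"gripper":1,"travel":[-4.5,1.1,0],"angular":[0,0,0]},
    {"gripper":1,"travel":[-4.5,1.1,0],"angular":[0,0,0]},
    {"gripper":1,"travel":[-4.5,1.1,0],"angular":[0,0,0]},
    {"gripper":1,"travel":[-3,0.7,0],"angular":[0,0,0]},
    {"gripper":1,"travel":[-3,0.7,0],"angular":[0,0,0]},
    {"gripper":1,"travel":[-3,0.7,0],"angular":[0,0,0]},
    {"gripper":1,"travel":[0,0,0],"angular":[0,0,0]}
  ]
}}

```text
t: 3.78
position: [0.6021, -0.1027, 0.0286]
tool_rot: [-3.141, -0.001, 2.907]
contact_force: [-0.0, 0.2, -0.4]
finger_gap: 0.0915
grip_force: 0.0
```

```bash
cat > m.py <<'E'
from h import *
from cell import ctrl
O=np.array([.563,.0034]);u=np.array([.2321,.9727]);x=np.array([.9727,-.2321]);Bd=np.c_[x,u]
def plate(name='wrist',z=.038,sv=None):
    d=ctrl.read_camera(name)
    if sv: cv2.imwrite(sv,d['color'][:,:,::-1])
    hsv=cv2.cvtColor(d['color'],cv2.COLOR_RGB2HSV); P=cloud(d); b=(P[...,:2]-O)@Bd
    m=((hsv[...,1]<50)&(hsv[...,2]>70)&(hsv[...,2]<215)&(abs(P[...,2]-z)<.006)&(abs(b[...,0])<.085)&(b[...,1]>-.19)&(b[...,1]<.15)).astype(np.uint8)
    cs=cv2.findContours(m,cv2.RETR_EXTERNAL,cv2.CHAIN_APPROX_NONE)[0]
    if not cs: print(name,'none'); return
    c=max(cs,key=cv2.contourArea); w=(ray(d,c[:,0],z)[:,:2]-O)@Bd*1e3
    print(name,'rect board',cv2.minAreaRect(w.astype(np.float32)))
    f=np.zeros_like(m); cv2.drawContours(f,[c],-1,1,-1); h=cv2.morphologyEx(f&(1-m),cv2.MORPH_OPEN,np.ones((3,3),np.uint8))
    n,l,s,ce=cv2.connectedComponentsWithStats(h)
    if n>1:
        k=1+np.argmax(s[1:,4]); print(' hole',((ray(d,ce[k],z-.006)[0,:2]-O)@Bd*1e3).round(1),s[k,4])
    s=ctrl.observe(); print('tcp',((s['position'][:2]-O)@Bd*1e3).round(1),s['position'][2].round(4),s['tool_rot'].round(3),s['contact_force'].round(1))
E
python3 -c "
from m import *
plate();plate('top')"
```

```text
wrist rect board ((-0.9459190368652344, -95.43034362792969), (130.92413330078125, 113.81240844726562), 89.89762878417969)
 hole [ -4.  -96.3] 4542
tcp [ 62.7 -94.1] 0.0286 [-3.141e+00 -1.000e-03  2.907e+00] [ 0.4 -0.1  0.1]
top rect board ((0.5774955749511719, -42.02290725708008), (14.436324119567871, 70.014404296875), 89.61820983886719)
tcp [ 62.8 -94.1] 0.0285 [-3.141e+00 -1.000e-03  2.907e+00] [-0.1  0.2 -0.1]
```

Call:
{"name": "servo_tool", "arguments": {
  "commands": [
    {"gripper":1,"travel":[10,-2.3,0],"angular":[0,0,0]},
    {"gripper":1,"travel":[9.5,-2.3,0],"angular":[0,0,0]},
    {"gripper":1,"travel":[0,0,55],"angular":[0,0,0]},
    {"gripper":0.5,"travel":[0,0,45],"angular":[0,0,-0.05]},
    {"gripper":0.5,"travel":[-13,-9,0],"angular":[0,0,-0.17]},
    {"gripper":0.5,"travel":[-13,-9,0],"angular":[0,0,-0.17]},
    {"gripper":0.5,"travel":[-13,-9,0],"angular":[0,0,-0.17]},
    {"gripper":0.5,"travel":[-13,-9,0],"angular":[0,0,-0.17]},
    {"gripper":0.5,"travel":[-13,-9,0],"angular":[0,0,-0.17]},
    {"gripper":0.5,"travel":[-13,-9,0],"angular":[0,0,-0.17]},
    {"gripper":0.5,"travel":[-13,-9,0],"angular":[0,0,-0.17]},
    {"gripper":0.5,"travel":[-13,-8,0],"angular":[0,0,-0.17]}
  ]
}}

```text
t: 5.38
position: [0.5184, -0.1789, 0.129]
tool_rot: [3.141, 0.0, 1.491]
contact_force: [-0.2, 0.3, 0.1]
finger_gap: 0.0687
grip_force: 0.0
```

Call:
{"name": "servo_tool", "arguments": {
  "commands": [
    {"gripper":0.5,"travel":[0,0,0],"angular":[0,0,-0.16]},
    {"gripper":0.5,"travel":[0,0,0],"angular":[0,0,0]},
    {"gripper":0.5,"travel":[0,0,0],"angular":[0,0,0]}
  ]
}}

```text
t: 5.75
position: [0.5186, -0.1783, 0.1288]
tool_rot: [3.141, 0.0, 1.341]
contact_force: [-0.2, 0.6, 0.1]
finger_gap: 0.069
grip_force: 0.0
```

```bash
python3 -c "
from m import *
plate('wrist',sv='pics/w2.png');plate('top',sv='pics/t2.png')"
```

```text
wrist rect board ((-3.159038543701172, -96.44059753417969), (128.78184509277344, 108.71441650390625), 89.82511901855469)
 hole [ -3.1 -96.2] 1913
tcp [  -1.1 -187. ] 0.1288 [3.141 0.    1.34 ] [0.3 0.5 0.2]
top rect board ((-3.3958892822265625, -98.46068572998047), (127.5555191040039, 106.82442474365234), 89.83100891113281)
 hole [ -3.1 -98.4] 141
tcp [  -1.3 -187.1] 0.1288 [3.141 0.    1.339] [-0.2 -0.1  0.3]
```

View pics/w2.png

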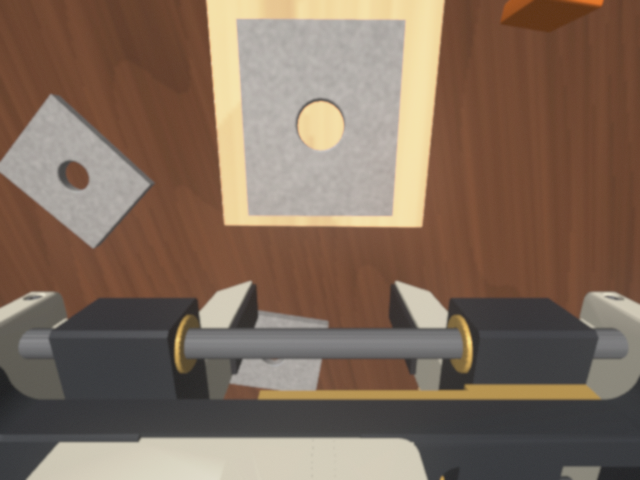

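The plate is now square with the board at board (-3.2, -97), and both views agree. I'll push from the rear with a slight +x lean so the plate re-centres on the way.

Call:
{"name": "servo_tool", "arguments": {
  "commands": [
    {"gripper":0.5,"travel":[0,0,-50],"angular":[0,0,0]},
    {"gripper":0.5,"travel":[0,0,-50],"angular":[0,0,0]},
    {"gripper":0.5,"travel":[0,0,0],"angular":[0,0,0]},
    {"gripper":0.5,"travel":[1.9,7.8,0],"angular":[0,0,0]},
    {"gripper":0.5,"travel":[1.9,7.8,0],"angular":[0,0,0]},
    {"gripper":0.5,"travel":[2.5,9.7,0],"angular":[0,0,0]},
    {"gripper":0.5,"travel":[2.5,9.7,0],"angular":[0,0,0]},
    {"gripper":0.5,"travel":[2.5,9.7,0],"angular":[0,0,0]},
    {"gripper":0.5,"travel":[2.5,9.7,0],"angular":[0,0,0]},
    {"gripper":0.5,"travel":[2.5,9.7,0],"angular":[0,0,0]},
    {"gripper":0.5,"travel":[2.5,9.7,0],"angular":[0,0,0]},
    {"gripper":0.5,"travel":[2.5,9.7,0],"angular":[0,0,0]}
  ]
}}

```text
t: 7.35
position: [0.5395, -0.0942, 0.0287]
tool_rot: [-3.142, 0.0, 1.337]
contact_force: [-0.3, -1.2, 1.6]
finger_gap: 0.0688
grip_force: 0.5
```

Call:
{"name": "servo_tool", "arguments": {
  "commands": [
    {"gripper":0.5,"travel":[2.5,9.7,0],"angular":[0,0,0]},
    {"gripper":0.5,"travel":[2.5,9.7,0],"angular":[0,0,0]},
    {"gripper":0.5,"travel":[2.5,9.7,0],"angular":[0,0,0]},
    {"gripper":0.5,"travel":[2.5,9.7,0],"angular":[0,0,0]},
    {"gripper":0.5,"travel":[0,0,0],"angular":[0,0,0]},
    {"gripper":0.5,"travel":[0,0,0],"angular":[0,0,0]}
  ]
}}

```text
t: 8.1
position: [0.5493, -0.0561, 0.0288]
tool_rot: [3.142, 0.0, 1.337]
contact_force: [0.4, -0.1, -0.4]
finger_gap: 0.0686
grip_force: 0.0
```

```bash
python3 -c "
from m import *
plate('wrist',sv='pics/w3.png');plate('top',sv='pics/t3.png')"
```

```text
wrist rect board ((-2.4592208862304688, 7.263641357421875), (124.36702728271484, 109.89930725097656), 89.98214721679688)
 hole [-2.8 18.1] 4885
tcp [  0.5 -61.3] 0.0288 [3.142 0.    1.336] [-0.4 -0.1 -0.2]
top rect board ((-2.9586715698242188, 45.091941833496094), (68.10054016113281, 107.841064453125), 88.94645690917969)
tcp [  0.5 -61.4] 0.0288 [3.142 0.    1.336] [0.3 0.2 0.4]
```

Call:
{"name": "servo_tool", "arguments": {
  "commands": [
    {"gripper":0.5,"travel":[2.15,6.85,0],"angular":[0,0,0]},
    {"gripper":0.5,"travel":[2.15,6.85,0],"angular":[0,0,0]},
    {"gripper":0.5,"travel":[2.15,6.85,0],"angular":[0,0,0]},
    {"gripper":0.5,"travel":[2.15,6.85,0],"angular":[0,0,0]},
    {"gripper":0.5,"travel":[2.15,6.85,0],"angular":[0,0,0]},
    {"gripper":0.5,"travel":[0,0,0],"angular":[0,0,0]},
    {"gripper":0.5,"travel":[0,0,0],"angular":[0,0,0]}
  ]
}}

```text
t: 9.07
position: [0.5601, -0.0218, 0.0288]
tool_rot: [3.141, 0.0, 1.337]
contact_force: [0.3, -0.5, -0.2]
finger_gap: 0.0686
grip_force: 0.0
```

```bash
python3 -c "
from m import *
plate('wrist',sv='pics/w4.png');plate('top',sv='pics/t4.png')"
```

```text
wrist rect board ((0.03942108154296875, 43.35966491699219), (123.86686706542969, 110.05110931396484), 89.98428344726562)
 hole [-0.6 53.3] 4864
tcp [  3.1 -25.4] 0.0288 [3.141 0.    1.336] [ 0.  -0.3 -0.3]
top rect board ((-0.3905677795410156, 88.55730438232422), (53.6414909362793, 107.9439468383789), 89.12273406982422)
tcp [  3.  -25.5] 0.0288 [3.142 0.    1.336] [-0.2 -0.6  0.2]
```

View pics/w4.png

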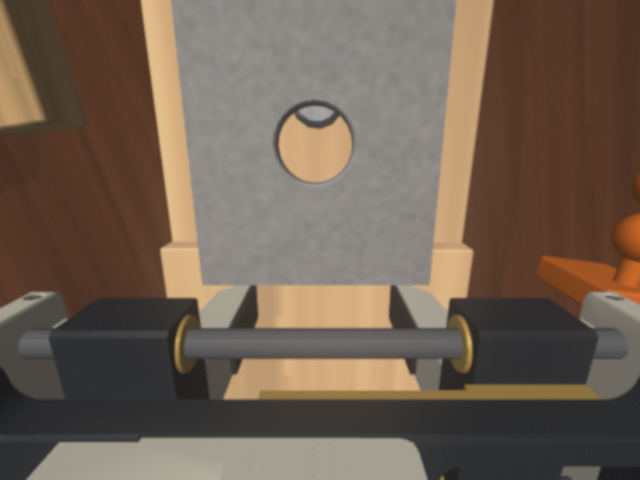

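The post shows centred in the hole at (316,115). The plate is at board (-0.4, 50), so I'll push straight on for the last 21 mm.

Call:
{"name": "servo_tool", "arguments": {
  "commands": [
    {"gripper":0.5,"travel":[0.7,2.9,0],"angular":[0,0,0]},
    {"gripper":0.5,"travel":[0.7,2.9,0],"angular":[0,0,0]},
    {"gripper":0.5,"travel":[0.7,2.9,0],"angular":[0,0,0]},
    {"gripper":0.5,"travel":[0.7,2.9,0],"angular":[0,0,0]},
    {"gripper":0.5,"travel":[0.7,2.9,0],"angular":[0,0,0]},
    {"gripper":0.5,"travel":[0.7,2.9,0],"angular":[0,0,0]},
    {"gripper":0.5,"travel":[0.7,2.9,0],"angular":[0,0,0]},
    {"gripper":0.5,"travel":[0,0,0],"angular":[0,0,0]},
    {"gripper":0.5,"travel":[0,0,0],"angular":[0,0,0]}
  ]
}}

```text
t: 10.3
position: [0.565, -0.0015, 0.0288]
tool_rot: [3.141, 0.0, 1.337]
contact_force: [0.3, -0.2, -0.6]
finger_gap: 0.0692
grip_force: 0.0
```

```bash
python3 -c "
from m import *
plate('wrist',z=.024,sv='pics/w5.png')"
```

```text
wrist rect board ((-0.3801078796386719, 69.91568756103516), (122.33140563964844, 108.97578430175781), 89.98197174072266)
 hole [-0.7 73.6] 1880
tcp [ 3.1 -4.4] 0.0287 [3.142 0.    1.337] [ 0.2 -0.3  0.3]
```

View pics/w5.png

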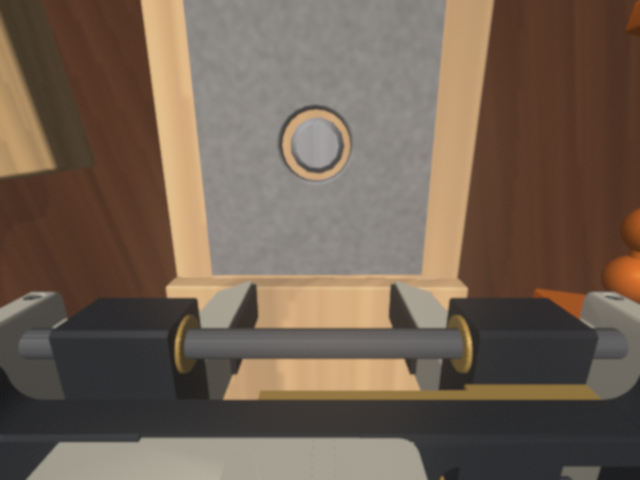

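The hole ring shows all round the post at (316,143), so the plate looks seated. I'll back off, rise and check its plane.

Call:
{"name": "servo_tool", "arguments": {
  "commands": [
    {"gripper":0.5,"travel":[-2.3,-9.7,0],"angular":[0,0,0]},
    {"gripper":0.5,"travel":[0,0,50],"angular":[0,0,0]},
    {"gripper":0.5,"travel":[0,0,60],"angular":[0,0,0]},
    {"gripper":0.5,"travel":[0,0,0],"angular":[0,0,0]},
    {"gripper":0.5,"travel":[0,0,0],"angular":[0,0,0]}
  ]
}}

```text
t: 10.98
position: [0.5624, -0.0115, 0.1387]
tool_rot: [3.142, -0.0, 1.336]
contact_force: [0.4, 1.6, -0.1]
finger_gap: 0.0688
grip_force: 0.0
```

Run:
```python
from m import *
plate('wrist',z=.024)
d=ctrl.read_camera('wrist');P=cloud(d);b=(P[...,:2]-O)@Bd*1e3;z=P[...,2]*1e3
hsv=cv2.cvtColor(d['color'],cv2.COLOR_RGB2HSV)
m=(abs(b[...,0])<50)&(b[...,1]>12)&(b[...,1]<130)&(np.hypot(b[...,0],b[...,1]-71)>22)&(hsv[...,1]<50)&(z>5)&(z<50)
A=np.c_[b[m],np.ones(m.sum())];c=np.linalg.lstsq(A,z[m],rcond=None)[0];print('slopes',c[:2],'z at post',c@[0,71,1],m.sum())
k=(abs(b[...,0])<70)&(b[...,1]>-60)&(b[...,1]<-15)&(d['range_z']>0);print('deck z',np.median(z[k]))
# post top vs hole
q=(np.hypot(b[...,0],b[...,1]-71)<16)
p=q&(hsv[...,1]<60)&(hsv[...,2]>90)
print('post px centroid ->',(ray(d,np.argwhere(p).mean(0)[::-1],.025)[0,:2]-O)@Bd*1e3)
```

```text
wrist rect board ((-0.19489288330078125, 73.19009399414062), (128.12091064453125, 108.73934936523438), 89.95356750488281)
 hole [-0.7 73.2] 809
tcp [  2.3 -14.6] 0.138 [-3.14   0.     1.336] [-0.1  0.1 -0.5]
slopes [ 0.0017571  -0.00013141] z at post 23.37317243634348 18157
deck z 25.697846679368578
post px centroid -> [-0.49590455 47.50506272]
```

The plate is flat on the bay floor: tilt about 0.002, top 2.3 mm below the deck, hole at board (-0.7, 73). Next is the knob.

Call:
{"name": "servo_tool", "arguments": {
  "commands": [
    {"gripper":0.1,"travel":[4.7,21.2,0],"angular":[0,0,0.16]},
    {"gripper":0.1,"travel":[4.7,21.2,0],"angular":[0,0,0.16]},
    {"gripper":0.1,"travel":[4.7,21.2,0],"angular":[0,0,0.16]},
    {"gripper":0.1,"travel":[4.7,21.2,0],"angular":[0,0,0.16]},
    {"gripper":0.1,"travel":[4.7,21.2,0],"angular":[0,0,0.16]},
    {"gripper":0.1,"travel":[4.7,21.2,0],"angular":[0,0,0.16]},
    {"gripper":0.1,"travel":[4.7,21.2,0],"angular":[0,0,0.16]},
    {"gripper":0.1,"travel":[4.7,21.2,0],"angular":[0,0,0.16]},
    {"gripper":0.1,"travel":[4.7,21.2,0],"angular":[0,0,0.16]},
    {"gripper":0.1,"travel":[0,0,0],"angular":[0,0,0]},
    {"gripper":0.1,"travel":[0,0,0],"angular":[0,0,0]}
  ]
}}

```text
t: 12.45
position: [0.6045, 0.1781, 0.1378]
tool_rot: [-3.14, -0.001, 2.772]
contact_force: [-0.5, 0.5, 0.3]
finger_gap: 0.0507
grip_force: 0.0
```

Run:
```python
from m import *
d=ctrl.read_camera('wrist');cv2.imwrite('pics/w6.png',d['color'][:,:,::-1])
P=cloud(d);b=(P[...,:2]-O)@Bd*1e3;z=P[...,2]*1e3
hsv=cv2.cvtColor(d['color'],cv2.COLOR_RGB2HSV)
near=(np.hypot(b[...,0],b[...,1]-181)<100)
for n,m in(('bar top',near&(z>70)&(z<78)),('tongue',near&(z>33)&(z<39)&(hsv[...,1]<40))):
    m=cv2.morphologyEx(m.astype(np.uint8),cv2.MORPH_OPEN,np.ones((3,3),np.uint8))
    if m.sum(): print(n,m.sum(),np.argwhere(m).mean(0)[::-1],cv2.minAreaRect(b[m>0].astype(np.float32)),np.median(z[m>0]))
s=ctrl.observe();print(((s['position'][:2]-O)@Bd*1e3).round(1),s['position'],s['tool_rot'],s['joints'])
```

```text
bar top 1628 [328.76412776 256.90724816] ((0.7756404876708984, 183.24330139160156), (13.869321823120117, 63.55179977416992), 81.2731704711914) 73.22489655592491
tongue 1118 [324.99373882 299.58407871] ((27.25058364868164, 172.82302856445312), (42.48624801635742, 100.80795288085938), 76.87298583984375) 35.50310565191823
[  0.  179.4] [0.60464286 0.17789232 0.13812227] [-3.14010996e+00 -6.27448235e-04  2.77226479e+00] [-0.59576955  0.53592195  0.33445941  1.68187084 -0.20514337  0.95990834
  1.01507486]
```

View pics/w6.png

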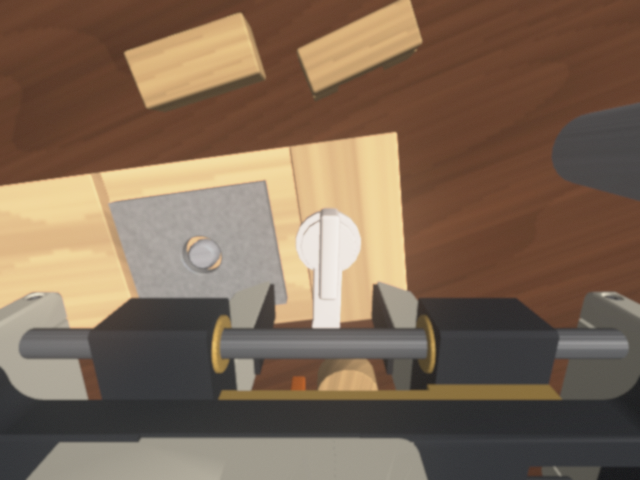

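The bar is at (329,257). It measures 14×64 mm and stands at 0.15 rad. I'll descend and grip it.

Call:
{"name": "servo_tool", "arguments": {
  "commands": [
    {"gripper":0.1,"travel":[0.8,2.2,-40],"angular":[0,0,-0.017]},
    {"gripper":0.1,"travel":[0,0,-40],"angular":[0,0,0]},
    {"gripper":0.1,"travel":[0,0,-13],"angular":[0,0,0]},
    {"gripper":0.1,"travel":[0,0,0],"angular":[0,0,0]},
    {"gripper":-1,"travel":[0,0,0],"angular":[0,0,0]},
    {"gripper":-1,"travel":[0,0,0],"angular":[0,0,0]},
    {"gripper":-1,"travel":[0,0,0],"angular":[0,0,0]},
    {"gripper":-1,"travel":[0,0,0],"angular":[0,0,0]}
  ],
  "force": 15
}}

```text
t: 13.5
position: [0.606, 0.182, 0.0461]
tool_rot: [3.141, 0.0, 2.76]
contact_force: [-1.3, -0.6, -0.5]
finger_gap: 0.0148
grip_force: 0.0
```

Call:
{"name": "servo_tool", "arguments": {
  "commands": [
    {"gripper":-1,"travel":[0,0,0],"angular":[0,0,0]},
    {"gripper":-1,"travel":[0,0,0],"angular":[0,0,-0.13]},
    {"gripper":-1,"travel":[0,0,0],"angular":[0,0,-0.13]},
    {"gripper":-1,"travel":[0,0,0],"angular":[0,0,-0.13]},
    {"gripper":-1,"travel":[0,0,0],"angular":[0,0,-0.13]},
    {"gripper":-1,"travel":[0,0,0],"angular":[0,0,-0.13]},
    {"gripper":-1,"travel":[0,0,0],"angular":[0,0,-0.13]}
  ]
}}

```text
t: 14.38
position: [0.6061, 0.1818, 0.0461]
tool_rot: [3.141, 0.0, 1.975]
contact_force: [-0.1, -0.3, 2.7]
finger_gap: 0.0137
grip_force: 15.0
```

Call:
{"name": "servo_tool", "arguments": {
  "commands": [
    {"gripper":-1,"travel":[0,0,0],"angular":[0,0,-0.13]},
    {"gripper":-1,"travel":[0,0,0],"angular":[0,0,-0.13]},
    {"gripper":-1,"travel":[0,0,0],"angular":[0,0,-0.13]},
    {"gripper":-1,"travel":[0,0,0],"angular":[0,0,-0.13]},
    {"gripper":-1,"travel":[0,0,0],"angular":[0,0,-0.11]},
    {"gripper":-1,"travel":[0,0,0],"angular":[0,0,0]},
    {"gripper":-1,"travel":[0,0,0],"angular":[0,0,0]}
  ]
}}

```text
t: 15.25
position: [0.6064, 0.1819, 0.0461]
tool_rot: [3.141, -0.0, 1.351]
contact_force: [1.6, -0.5, 5.8]
finger_gap: 0.014
grip_force: 15.0
```

Now release, rise, move away and verify.

Call:
{"name": "servo_tool", "arguments": {
  "commands": [
    {"gripper":0.1,"travel":[0,0,0],"angular":[0,0,0]},
    {"gripper":0.1,"travel":[0,0,0],"angular":[0,0,0]},
    {"gripper":0.1,"travel":[0,0,0],"angular":[0,0,0]},
    {"gripper":0.1,"travel":[0,0,0],"angular":[0,0,0]},
    {"gripper":0.1,"travel":[0,0,30],"angular":[0,0,0]},
    {"gripper":0.1,"travel":[0,0,50],"angular":[0,0,0]},
    {"gripper":0.1,"travel":[-10,-40,20],"angular":[0,0,0]},
    {"gripper":0.1,"travel":[-10,-40,0],"angular":[0,0,0]},
    {"gripper":0.1,"travel":[-10,-40,0],"angular":[0,0,0]},
    {"gripper":0.1,"travel":[0,0,0],"angular":[0,0,0]},
    {"gripper":0.1,"travel":[0,0,0],"angular":[0,0,0]}
  ]
}}

```text
t: 16.62
position: [0.5759, 0.0624, 0.1458]
tool_rot: [-3.142, -0.001, 1.35]
contact_force: [-0.4, -0.4, -0.2]
finger_gap: 0.0503
grip_force: 0.0
```

Run:
```python
from m import *
d=ctrl.read_camera('wrist');cv2.imwrite('pics/w7.png',d['color'][:,:,::-1])
P=cloud(d);b=(P[...,:2]-O)@Bd*1e3;z=P[...,2]*1e3
m=((np.hypot(b[...,0],b[...,1]-181)<60)&(z>69)&(z<78)).astype(np.uint8)
if m.sum(): print('bar',m.sum(),cv2.minAreaRect(b[m>0].astype(np.float32)))
h=cv2.cvtColor(d['color'],cv2.COLOR_RGB2HSV)
g=(abs(b[...,0])<50)&(b[...,1]>12)&(b[...,1]<85)&(np.hypot(b[...,0],b[...,1]-71)>22)&(h[...,1]<50)&(z>15)&(z<30)
print('plate',np.linalg.lstsq(np.c_[b[g],np.ones(g.sum())],z[g],rcond=None)[0],g.sum())
```

```text
bar 2497 ((1.299513339996338, 182.69967651367188), (13.952495574951172, 63.59661865234375), 0.4391559660434723)
plate [ 1.72738071e-03 -3.46638830e-04  2.34083187e+01] 7146
```

View pics/w7.png

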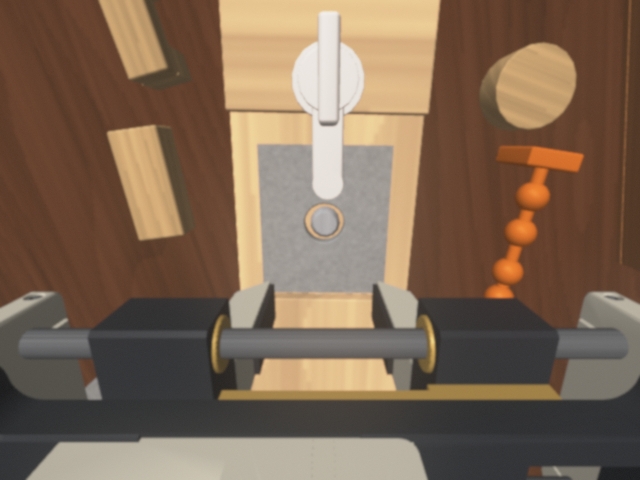

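The tongue (tip at (327,190)) points at the post (324,221), with its bar within 0.01 rad of the board's -y axis. The plate is still flat.

```bash
python3 -c "
from cell import ctrl
print(ctrl.sign_off())"
```

```text
the job is handed in; nothing more can be done
None
```

The job is handed in (no verdict came back): the plate lies flat in the bay with its hole over the post, the tongue is turned over it to within about 0.01 rad of pointing straight at the post, and the gripper has let go and is clear.

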